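# Line up three plaster relief tiles on the assembly board

### The arm

A 6-joint arm with a two-finger parallel gripper is mounted at the origin on the work surface. World frame = base frame: x ahead of the robot, y to its left, z up, the work surface at z = 0. Lengths are in m, angles in rad, forces in N, time in s.
With the tool pointing down it reaches from about 0.275 to 0.975 m from the base axis. Payload 8.4 kg.
Tool frame: the origin (TCP) lies at the very end of the fingers, on their centre line; the grasp point (between the pads) lies 19 mm behind it; z points along the fingers, y is the line along which they close (so a half turn about z gives the same grasp; the last joint's range is limited). The gripper opens to 92 mm and grips with 3 to 60 N. Pads are 20 mm wide; open, the fingers measure 128 mm over their backs; the gripper's body (75 mm by 189 mm) begins 69 mm behind the grasp point.
Start: joints at [1.195, 0.353, 1.633, -0, 1.155, -0.002], TCP at [0.228, 0.582, 0.215] pointing down, gripper open.
Joint ranges: [-2.63, 2.63], [-0.92, 2.1], [0.06, 2.66], [-1.3, 4.44], [0, 2.69], [-3.02, 3.02]. Speed limits (rad/s): [2.22, 2.22, 2.79, 3.14, 3.14, 3.14].

### API

Orientations are given as a unit quaternion [w, x, y, z].
In Python, from cell import * gives the robot as it stands.
- The arm moves only by the shell command python3 -m handwheel 'ROWS'. ROWS is JSON, a list that holds one entry, the list of rows, each a list of 5 numbers: the opening, from -1 (shut) to 1 (fully open), then the shift along the world's x, y, z in units of 25 mm (1.0 is 25 mm), then the turn about the world's z in units of 8 degrees (1.0 is 8 degrees). A call has 1 to 5 rows; each row is the pose to reach, as a shift and turn from the pose commanded when the call began; what a row does not reach only later rows make up. A row lasts 1/8 s, in which the tool goes at most 62.5 mm and 10.7 degrees, less where a joint would pass 70% of its speed; a pose out of reach is approached as far as the arm can. A call with a gripper value outside its range is refused whole. The fingers move at their own pace and stop on an object; the grip force is fixed at half the most. Time passes only in rows, so rows that repeat a pose let the fingers close. It gives the time, the measured TCP pose, the force, the opening and the grip force at its end, in the units of the state.
- sense(): the state, without advancing time (a new reading comes with each control period).
- capture(name): name is "side" or "top" or "wrist"; returns the picture (420x560x3 uint8, red, green, blue); there is no depth.
- calibration(name): a dict with "camera_matrix" (3x3 intrinsics, pixels), "xyz" and "rotation" of the camera in the world; the wrist camera has in their place "mount" (4x4, takes a point from camera to tool coordinates, whose origin is the TCP and whose axes are the flange's). Camera axes: x right, y down, z forward; pixel columns grow to the right and rows downward; lengths in m; the calibration is good to about 2 mm. The wrist camera is an equidistant fisheye: a pixel r from the principal point sees the ray r / f radians off the axis. A picture is of the moment at which its call begins: read the wrist's pose just before it. calibration takes no time and is no camera call.
- close_job(): hands the job in; it is judged then, once.
The state is a dict: "t": time; "joint_pos": joint angles; "joint_vel": joint speeds; "joint_efforts": joint torques, N m; "eef_pos": TCP position; "orientation": TCP orientation; "force": force on the tool from outside, world axes, zero at the start; "ft_torque": the same for the moment, N m; "grip_width": opening from 0.0 (shut) to 1.0 (fully open); "gripper_force": force on a finger pad.
Only numpy, scipy, OpenCV 4.12 (cv2) and the standard library are available. Lean on these libraries where they do the work, as an engineer would, in place of code of your own. Each camera call takes 0.05 s, during which the arm holds its last target. There are 200 camera calls.

### The job

Make the three plaster tiles on the assembly board into one straight closed row: push each tile back until it sits square and flush against the rear batten, and slide the wooden stop block along towards the fixed end stop until the tiles are tight together, edge to edge, with no gaps between the end stop, the tiles and the block. Their order does not matter. Slide the tiles without lifting them off the board, and leave the other things on the bench and board where they are.

Things in the scene. Friction and masses are not known exactly. Their poses are not given: they have to be found in the camera images.
- board: Fixed grey laminated assembly board on the bench, slightly turned. Origin: on the bench, under the board; its top is 18 mm above. Board axes: +x away from the robot towards the rear batten, +y to the robot's left, z up. Board spans x -180..+120, y -285..+315 mm.
- batten_face (a point): Point on the board's top at the foot of the rear batten's front face (board x = +90, y = 0 mm). The batten is a straight wooden strip along board y, y -277..+307 mm, 26 mm thick, standing 30 mm above the board.
- end_stop_face (a point): Point on the board's top at the foot of the end stop's inner face (board x = +45, y = -213 mm). The end stop is a fixed wooden strip at the board's right-hand end, running along board x from -110 to +90 mm, 28 mm thick, standing 30 mm above the board.
- stop_block (a joint): Travel of the sliding stop block from its far left position towards the end stop (m, 0 to 0.20, along board -y; about 2 N friction, stays where left). Dark wooden block, board x +4..+87 mm, 32 mm thick in y, 40 mm high above the board, with a pale knob 32 mm wide on top, up to 71 mm above the board. Inner face at board y = 235 mm minus travel; with the tiles closed up tight it reads 0.178.
- stop_block_outer (a point): Centre of the stop block's outer (left, board +y) face, 20.5 mm above the board's top: the face to push on.
- tile_narrow: Loose square-cut plaster tile with a rosette of seven round bosses in low relief on top; 90 mm front to back (its x), 80 mm wide (its y), 24 mm thick, relief up to 6 mm more, about 0.28 kg. Origin: centre of its underside; z up. Starts lying on the board, in front of the batten and turned up to 0.4 rad; either way round is right.
- tile_middle: Loose square-cut plaster tile with two stacked round discs in low relief on top; 90 mm front to back (its x), 90 mm wide (its y), 24 mm thick, relief up to 6 mm more, about 0.28 kg. Origin: centre of its underside; z up. Starts lying on the board, in front of the batten and turned up to 0.4 rad; either way round is right.
- tile_wide: Loose square-cut plaster tile with a leaf with a midrib and slanting veins in low relief on top; 90 mm front to back (its x), 100 mm wide (its y), 24 mm thick, relief up to 6 mm more, about 0.28 kg. Origin: centre of its underside; z up. Starts lying on the board, in front of the batten and turned up to 0.4 rad; either way round is right.
- maquette: Bystander: small turned plaster figure standing on the front strip of the board, 42 mm foot, 65 mm high. Origin: centre of its foot.
- sanding_block: Bystander: cork block 30 x 40 x 26 mm on the front strip of the board. Origin: centre of its underside.
- mallet: Bystander: wooden mallet lying on the bench left of the board, 300 mm long, head 130 x 70 x 70 mm. Origin: below the handle's middle part, on the bench.
- bowl: Bystander: black plaster-mixing bowl, 130 mm across, 60 mm high, right of the board. Origin: centre of its underside.
- brush: Bystander: brush lying on the bench behind the board. Origin: underside.
- chisel: Bystander: wood-handled chisel, about 240 mm long, lying behind the board. Origin: underside, near the ferrule.
- jar: Bystander: glass jar, 70 mm across, 90 mm high, in front of the board's right-hand end. Origin: centre of its underside.
Things that resemble listed ones, but are neither listed nor needed, are in the scene too. Leave any orange or purple look-alike of the tile_wide alone. What is shaped like the tile_narrow but purple is not meant.

How it is judged:
By the outcome, as a careful person would: the job done as asked, in the order asked, and still so for the second after the job is handed in, with the robot touching nothing.
It also fails if it takes over 61 s, if anything falls off the work surface, if the arm or the gripper's body presses on something with over 40 N, if the wrist force passes 120 N, or if a joint passes its speed limit or range.

## Working session

There is one attempt and no reset: what is moved stays moved. The work goes in short steps, Python scripts to look and compute and a shell command to move; the robot and the scene stay as the last step left them, time stands still between calls to the robot, and variables do not carry over. Pictures are saved under pics/ and viewed, at most 10 in all, crops included, and the job is handed in when it is done.

```bash
mkdir -p pics; ls
python3 - <<'E'
from cell import *
import cv2,numpy as np
s=sense();print(s['t'],s['eef_pos'],s['orientation'],s['grip_width'])
for n in("top","side"):
    im=capture(n);cv2.imwrite(f"pics/{n}0.png",im[:,:,::-1]);c=calibration(n);print(n,np.round(c["camera_matrix"],1).tolist(),c["xyz"],np.round(c["rotation"],4).tolist())
E
```

```text
pics
0.0 [0.22804074 0.58139024 0.21389759] [-1.12874900e-04  1.85803969e-01  9.82586613e-01 -6.48935196e-04] 1.0022133496348535
top [[401.7, 0.0, 278.3], [0.0, 401.7, 207.7], [0.0, 0.0, 1.0]] [0.40216042 0.02333716 1.30757499] [-0.0281, 0.7131, -0.6997, 0.0324]
side [[400.9, 0.0, 271.5], [0.0, 400.9, 207.7], [0.0, 0.0, 1.0]] [-0.19996657 -0.77955424  0.96552415] [-0.3966, 0.848, -0.3184, 0.149]
```

View pics/top0.png

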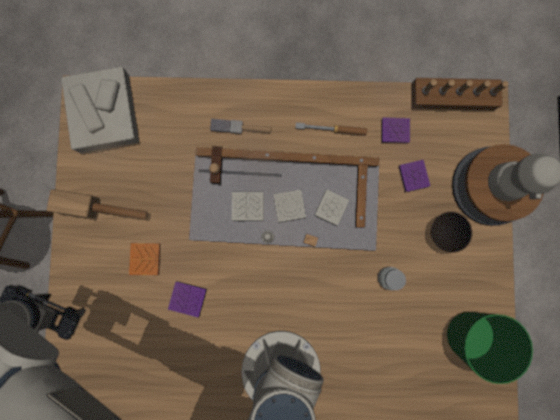

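View pics/side0.png

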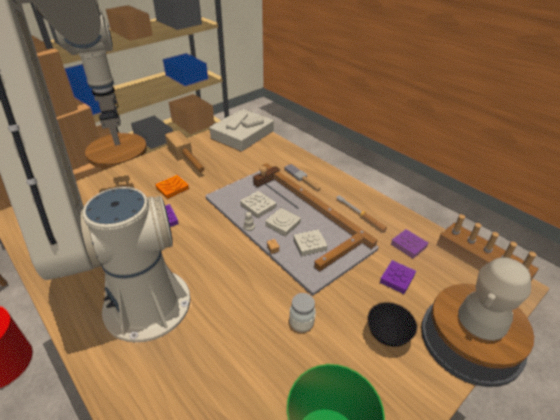

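The top view shows the leaf tile (wide) at px (248,206), the discs tile (middle) at (289,206), and the rosette tile (narrow) at (333,207). The maquette is at (267,238), the cork block at (310,239), the stop block at (216,165), the batten along row ~157 and the end stop at column ~361. The side view shows the same tiles at (258,203), (283,220) and (311,241).

```bash
cat > h.py <<'E'
import numpy as np,cv2
from cell import *
from scipy.spatial.transform import Rotation as R
def cam(n):
    c=calibration(n);q=np.array(c["rotation"]);
    M=R.from_quat(q,scalar_first=True).as_matrix() if q.shape==(4,) else q
    return np.array(c["camera_matrix"]),np.array(c["xyz"]),M
def rays(n,p):
    K,t,M=cam(n);p=np.atleast_2d(p).astype(float)
    d=np.c_[(p[:,0]-K[0,2])/K[0,0],(p[:,1]-K[1,2])/K[1,1],np.ones(len(p))]@M.T
    return t,d
def plane(n,p,z):
    t,d=rays(n,p);return (t+d*((z-t[2])/d[:,2])[:,None])[:,:2]
def tri(pt,ps):
    a,d=rays("top",pt);b,e=rays("side",ps);d=d[0];e=e[0]
    s,u=np.linalg.lstsq(np.c_[d,-e],b-a,rcond=None)[0]
    return (a+s*d+b+u*e)/2,np.linalg.norm(a+s*d-b-u*e)
def masks(im):
    hsv=cv2.cvtColor(im,cv2.COLOR_RGB2HSV);h,s,v=[hsv[...,i].astype(int) for i in range(3)]
    return h,s,v
def tiles(im,roi):
    h,s,v=masks(im);x0,y0,x1,y1=roi
    r=im.astype(int);m=np.zeros(v.shape,np.uint8)
    m[y0:y1,x0:x1]=((r[...,0]-r[...,2]>8)&(v>105)&(s<110)&(h>12))[y0:y1,x0:x1]*255
    m=cv2.morphologyEx(m,cv2.MORPH_CLOSE,np.ones((5,5)))
    cs=[c for c in cv2.findContours(m,cv2.RETR_EXTERNAL,cv2.CHAIN_APPROX_NONE)[0] if cv2.contourArea(c)>200]
    return sorted(cs,key=lambda c:c[:,0,0].mean()),m
E
python3 - <<'E'
from h import *
a=cv2.imread("pics/top0.png")[:,:,::-1].copy();b=cv2.imread("pics/side0.png")[:,:,::-1].copy()
for n,i,pts in(("top",a,[(248,215),(289,206),(270,225),(200,230),(280,157),(361,200),(340,195)]),("side",b,[(258,203),(283,220),(240,210),(310,200),(345,250)])):
    for p in pts: print(n,p,i[p[1],p[0]])
ct,mt=tiles(a,(195,165,355,235));cs,ms=tiles(b,(235,185,335,262))
for c in ct: print("T",cv2.contourArea(c),cv2.minAreaRect(c))
for c in cs: print("S",cv2.contourArea(c),cv2.minAreaRect(c))
A=a[140:260,180:390].copy();B=b[160:290,200:390].copy()
cv2.drawContours(A,ct,-1,(255,0,0),1,offset=(-180,-140));cv2.drawContours(B,cs,-1,(255,0,0),1,offset=(-200,-160))
o=np.zeros((590,800,3),np.uint8)
A=cv2.resize(a[140:260,180:390],None,fx=3.8,fy=3.8,interpolation=cv2.INTER_CUBIC)
cv2.drawContours(A,[((c-[180,140])*3.8+1.4).astype(np.int32) for c in ct],-1,(255,0,0),1)
cv2.imwrite("pics/topcrop.png",A[:,:,::-1])
E
```

```text
top (248, 215) [149 143 132]
top (289, 206) [140 136 127]
top (270, 225) [120 116 116]
top (200, 230) [119 116 116]
top (280, 157) [107  78  54]
top (361, 200) [115  82  55]
top (340, 195) [129 128 126]
side (258, 203) [207 196 174]
side (283, 220) [207 194 171]
side (240, 210) [163 153 146]
side (310, 200) [103  75  51]
side (345, 250) [109  71  43]
T 861.5 ((247.0, 205.5), (32.0, 29.0), 0.0)
T 768.0 ((287.97296142578125, 205.8378448486328), (29.263019561767578, 30.907011032104492), 80.53767395019531)
T 659.5 ((331.8321533203125, 206.9691619873047), (25.655780792236328, 28.38688087463379), 24.443954467773438)
S 5322.0 ((284.5, 223.0), (76.0, 99.0), 90.0)
```

View pics/topcrop.png

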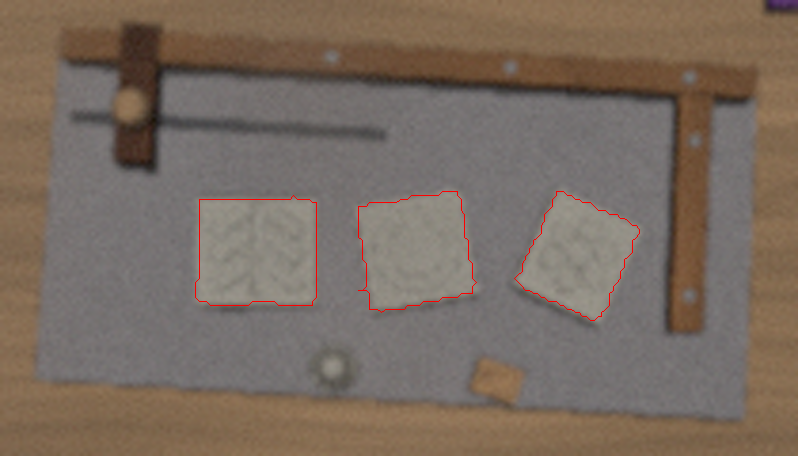

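```bash
cat >> h.py <<'E'
def fit(pts):
    vx,vy,x,y=cv2.fitLine(np.float32(pts),cv2.DIST_HUBER,0,.01,.01).ravel();return np.array([x,y]),np.array([vx,vy])
def cross(l,m):
    s=np.linalg.solve(np.c_[l[1],-m[1]],m[0]-l[0]);return l[0]+s[0]*l[1]
def board(a):
    wd=cv2.GaussianBlur(a.astype(np.float32),(3,3),0);w=wd[...,0]-wd[...,2];T=20
    def sc(v,idx):  # subpixel crossing of T walking along idx
        for i,j in zip(idx[:-1],idx[1:]):
            if v[i]<T<=v[j]: return i+(T-v[i])/(v[j]-v[i])*(j-i)
    front=[(x,sc(w[:,x],range(225,260))) for x in list(range(200,258))+list(range(325,370))]
    left=[(sc(w[y],range(210,180,-1)),y) for y in range(170,235)]
    right=[(sc(w[y],range(368,395)),y) for y in range(175,245)]
    bat=[(x,sc(w[:,x],range(180,140,-1))) for x in range(230,340)]
    es=[(sc(w[y],range(348,370)),y) for y in range(176,222)]
    F,L,Rr,=[fit(plane("top",[p for p in q if None not in p],.018)) for q in(front,left,right)]
    B,E=[fit(plane("top",[p for p in q if None not in p],.048)) for q in(bat,es)]
    return F,L,Rr,B,E
E
python3 - <<'E'
from h import *
a=cv2.imread("pics/top0.png")[:,:,::-1].copy();b=cv2.imread("pics/side0.png")[:,:,::-1].copy()
F,L,Rr,B,E=board(a)
for n,l in zip("FLRBE",(F,L,Rr,B,E)): print(n,l[0].round(4),np.degrees(np.arctan2(*l[1][::-1])).round(2))
BL,BR=cross(F,L),cross(F,Rr);print("board front corners",BL,BR,np.linalg.norm(BL-BR))
yaw=np.mean([(np.arctan2(l[1][1],l[1][0])+np.pi/2)%np.pi for l in(F,B)]);yaw=(yaw+np.pi/2)%np.pi-np.pi/2
ex=np.array([np.cos(yaw),np.sin(yaw)]);ey=np.array([-ex[1],ex[0]])
print("yaw deg",np.degrees(yaw))
be=cross(B,E); print("batten/endstop corner",be)
o=be-90*ex/1e3+213*ey/1e3; o2=(BL+BR)/2+.180*ex-.015*ey
print("origin from stops",o,"from board",o2)
# triangulation of tiles
ct,_=tiles(a,(195,165,355,235))
v=b.astype(int).min(2)
m=np.zeros(v.shape,np.uint8);m[185:262,240:335]=(v>155)[185:262,240:335]*255
m=cv2.morphologyEx(m,cv2.MORPH_OPEN,np.ones((3,3)));m=cv2.morphologyEx(m,cv2.MORPH_CLOSE,np.ones((3,3)))
cs=sorted([c for c in cv2.findContours(m,0,1)[0] if cv2.contourArea(c)>150],key=lambda c:c[:,0,0].mean())
print([(cv2.contourArea(c),np.round(cv2.minAreaRect(c)[0],1)) for c in cs])
for i,c in enumerate(ct):
    r=cv2.minAreaRect(plane("top",c[:,0],.042).astype(np.float32)*1000)
    p=np.array(r[0])/1000-o
    print("tile",i,np.round(r[0],1),np.round(r[1],1),round(r[2]-np.degrees(yaw),1),"board",np.round([p@ex*1e3,p@ey*1e3],1))
    bx=cv2.boxPoints(r)/1000-o; print((np.c_[bx@ex,bx@ey]*1e3).round(0).tolist())
    if i<len(cs): print(tri(np.array(cv2.minAreaRect(c)[0]),np.array(cv2.minAreaRect(cs[i])[0])))
for n,p,z in(("maq",(267,237),.04),("cork",(310.5,240),.04)):
    q=plane("top",p,z)[0]-o;print(n,q@ex,q@ey)
s=sense();M=R.from_quat(s['orientation'],scalar_first=True).as_matrix();print(M.round(3))
E
```

```text
F [ 0.3918 -0.0661] 87.74
L [0.5444 0.2952] -2.07
R [ 0.5154 -0.3005] -2.18
B [0.6609 0.    ] 87.81
E [ 0.5444 -0.2281] -2.41
board front corners [0.40628514 0.30013916] [ 0.38278902 -0.2954235 ] 0.596026
yaw deg -2.2266212
batten/endstop corner [ 0.6519974  -0.23266593]
origin from stops [ 0.5703409  -0.01633005] from board [ 0.57381845 -0.01962423]
[(183.0, array([258.9, 200.2])), (267.5, array([282.5, 218.5])), (382.5, array([310.2, 239.3]))]
tile 0 [516.1 115.8] [ 92.1 101. ] 3.3 board [-59.3 129.9]
[[-108.0, 178.0], [-102.0, 77.0], [-10.0, 82.0], [-16.0, 183.0]]
(array([0.51752978, 0.11438861, 0.04467706]), np.float64(0.004616590004352662))
tile 1 [517.5 -13.7] [93.2 97.7] 12.4 board [-52.9   0.6]
[[-109.0, 38.0], [-88.0, -57.0], [3.0, -37.0], [-18.0, 58.0]]
(array([ 0.51848193, -0.01437875,  0.04026195]), np.float64(0.00242639583067498))
tile 2 [ 516.7 -152.3] [80.9 90.5] 68.8 board [ -48.4 -137.9]
[[-105.0, -159.0], [-21.0, -192.0], [8.0, -117.0], [-76.0, -84.0]]
(array([ 0.51662846, -0.15257737,  0.04223237]), np.float64(0.0004863912231483134))
maq -0.15499215628956595 0.06107722939678581
cork -0.1565020533938459 -0.0761237723657616
[[-0.931  0.365 -0.   ]
 [ 0.365  0.931 -0.001]
 [-0.    -0.001 -1.   ]]
```

```bash
cat > go.py <<'E'
# prints state in board frame and needed shift (units) to targets "x,y,z" given in mm (board x,y; world z)
import sys;from h import *
yaw=np.radians(-2.2);ex=np.array([np.cos(yaw),np.sin(yaw)]);ey=np.array([-ex[1],ex[0]]);o=np.array([.5715,-.0175])
s=sense();p=np.array(s['eef_pos']);M=R.from_quat(s['orientation'],scalar_first=True).as_matrix()
tz=np.degrees(np.arctan2(M[1,1],M[0,1]));q=p[:2]-o
f=np.array(s['force'])
print("t",round(s['t'],2),"board mm",(np.r_[q@ex,q@ey,p[2]]*1e3).round(1),"turn units to board",round((87.8-tz)/8,2),"F",f.round(1),"grip",round(s['grip_width'],2))
for a in sys.argv[1:]:
    x,y,z=[float(v)/1e3 for v in a.split(",")]
    print(a,"->",((np.r_[o+x*ex+y*ey,z]-p)/.025).round(2))
E
python3 -m handwheel '[[[-0.26,8.72,-18.5,-1.5,2.4],[-0.26,8.72,-18.5,-1.5,2.4],[-0.26,8.72,-18.5,-1.5,2.4],[-0.26,8.72,-18.5,-1.5,2.4],[-0.26,8.72,-18.5,-1.5,2.4]]]'; python3 go.py -- -130,130,150 2>/dev/null || python3 go.py "-130,130,150"
```

```text
t: 0.72
eef_pos: [0.3615, 0.2981, 0.1915]
orientation: [0.0, 0.019, 1.0, -0.0]
force: [0.9, 0.0, -0.8]
grip_width: 0.479
gripper_force: 0.0
t 0.72 board mm [-222.   307.3  191.5] turn units to board -0.0 F [ 0.9  0.  -0.8] grip 0.48
t 0.72 board mm [-222.   307.3  191.5] turn units to board -0.0 F [ 0.9  0.  -0.8] grip 0.48
-130,130,150 -> [ 3.4  -7.23 -1.66]
```

```bash
python3 -m handwheel '[[[-0.26,3.4,-7.23,-1.66,0],[-0.26,3.4,-7.23,-1.66,0],[-0.26,3.4,-7.23,-1.66,0],[-0.26,3.4,-7.23,-1.66,0],[-0.26,3.4,-7.23,-1.66,0]]]'>/dev/null; python3 go.py " -130,130,80" " -130,130,26"
```

```text
t 1.35 board mm [-130.6  131.3  149.9] turn units to board 0.02 F [-1.  -0.4  0.9] grip 0.37
 -130,130,80 -> [ 0.02 -0.05 -2.8 ]
 -130,130,26 -> [ 0.02 -0.05 -4.96]
```

```bash
python3 -m handwheel '[[[-0.26,0,-0.05,-2.4,0],[-0.26,0,-0.05,-4.0,0],[-0.26,0,-0.05,-4.9,0],[-0.26,0.2,-0.05,-4.9,0],[-0.26,0.6,-0.05,-4.9,0]]]'>/dev/null; python3 go.py
python3 -m handwheel '[[[-0.26,0.4,-0.02,0,0],[-0.26,0.8,-0.03,0,0],[-0.26,1.2,-0.05,0,0],[-0.26,1.6,-0.06,0,0],[-0.26,2.0,-0.08,0,0]]]'>/dev/null; python3 go.py
python3 -m handwheel '[[[-0.26,0.4,-0.02,0,0],[-0.26,0.8,-0.03,0,0],[-0.26,1.1,-0.04,0,0],[-0.26,1.4,-0.05,0,0],[-0.26,1.6,-0.06,0,0]]]'>/dev/null; python3 go.py " -10,130,27"
```

```text
t 1.98 board mm [-114.9  132.3   28.7] turn units to board -0.01 F [-0.8 -0.1 -0.4] grip 0.37
t 2.6 board mm [-64.9 130.9  27.7] turn units to board 0.0 F [-4.1  0.2  3.8] grip 0.37
t 3.23 board mm [-24.7 131.1  27.7] turn units to board 0.0 F [-3.2 -0.3  1.1] grip 0.37
 -10,130,27 -> [ 0.59 -0.07 -0.03]
```

```bash
python3 -m handwheel '[[[-0.26,0.15,0,0,0],[-0.26,0.3,-0.01,0,0],[-0.26,0.45,-0.02,0,0]]]'>/dev/null; python3 go.py
python3 -m handwheel '[[[-0.26,0.1,0,0,0],[-0.26,0.1,0,0,0]]]'>/dev/null; python3 go.py
python3 -m handwheel '[[[-0.26,0.1,0,0,0],[-0.26,0.1,0,0,0]]]'>/dev/null; python3 go.py
```

```text
t 3.6 board mm [-13.8 131.   27.7] turn units to board 0.0 F [-2.  -0.3  0.6] grip 0.37
t 3.85 board mm [-11.  131.1  27.8] turn units to board 0.0 F [ 0.1 -0.2  0.9] grip 0.37
t 4.1 board mm [ -9.2 131.2  27.7] turn units to board 0.0 F [-2.  -0.   1.1] grip 0.37
```

```bash
python3 -m handwheel '[[[-0.26,0.1,0,0,0],[-0.26,0.1,0,0,0]]]'>/dev/null; python3 go.py
python3 -m handwheel '[[[-0.26,0.08,0,0,0],[-0.26,0.08,0,0,0]]]'>/dev/null; python3 go.py
```

```text
t 4.35 board mm [ -7.8 131.2  27.6] turn units to board 0.0 F [-6.5  0.9  5.4] grip 0.37
t 4.6 board mm [ -7.8 131.1  27.5] turn units to board 0.0 F [-13.4   1.2  11.9] grip 0.37
```

```bash
python3 -m handwheel '[[[-0.26,-1.0,0.04,0,0],[-0.26,-1.5,0.06,2.0,0],[-0.26,-2.5,-1.0,3.6,0],[-0.26,-4.0,-3.0,3.6,0],[-0.26,-5.08,-5.01,3.6,0]]]'>/dev/null; python3 -m handwheel '[[[-0.26,0,0,0,0]]]'>/dev/null;python3 go.py " -130,1,27"
```

```text
t 5.35 board mm [-127.8   -1.1  118.1] turn units to board 0.03 F [ 0.2  1.1 -0. ] grip 0.37
 -130,1,27 -> [-0.09  0.09 -3.64]
```

```bash
python3 -m handwheel '[[[-0.26,-0.05,0.05,-1.9,0],[-0.26,-0.05,0.05,-3.64,0],[-0.26,0.0,0.05,-3.64,0],[-0.26,0.3,0.05,-3.64,0],[-0.26,0.6,0.05,-3.64,0]]]'>/dev/null; python3 go.py
python3 -m handwheel '[[[-0.26,0.4,-0.02,0,0],[-0.26,0.8,-0.03,0,0],[-0.26,1.2,-0.05,0,0],[-0.26,1.6,-0.06,0,0],[-0.26,2.0,-0.08,0,0]]]'>/dev/null; python3 go.py
python3 -m handwheel '[[[-0.26,0.4,-0.02,0,0],[-0.26,0.8,-0.03,0,0],[-0.26,1.1,-0.04,0,0],[-0.26,1.4,-0.05,0,0],[-0.26,1.6,-0.06,0,0]]]'>/dev/null; python3 go.py " -10,0,27"
```

```text
t 5.97 board mm [-109.8    3.5   28.3] turn units to board -0.0 F [-0.4  1.1  0.4] grip 0.38
t 6.6 board mm [-61.5   3.   26.7] turn units to board 0.0 F [-3.9 -0.1  4.2] grip 0.37
t 7.22 board mm [-21.3   3.1  26.7] turn units to board 0.0 F [-3.4  0.4  1.6] grip 0.37
 -10,0,27 -> [ 0.44 -0.14  0.01]
```

```bash
python3 -m handwheel '[[[-0.26,0.15,0,0,0],[-0.26,0.3,-0.01,0,0],[-0.26,0.42,-0.02,0,0]]]'>/dev/null; python3 go.py
python3 -m handwheel '[[[-0.26,0.1,0,0,0],[-0.26,0.1,0,0,0]]]'>/dev/null; python3 go.py
python3 -m handwheel '[[[-0.26,0.05,0,0,0],[-0.26,0.05,0,0,0]]]'>/dev/null; python3 go.py
```

```text
t 7.6 board mm [-10.9   3.   26.7] turn units to board 0.0 F [-0.9  0.1  0.6] grip 0.37
t 7.85 board mm [-8.1  3.1 26.8] turn units to board 0.0 F [0.8 0.5 0.1] grip 0.37
t 8.1 board mm [-8.   3.1 26.7] turn units to board 0.0 F [-4.6 -0.2  2.7] grip 0.37
```

```bash
python3 -m handwheel '[[[-0.26,0.08,0,0,0],[-0.26,0.08,0,0,0]]]'>/dev/null; python3 go.py
python3 -m handwheel '[[[-0.26,-1.0,0.04,0,0],[-0.26,-1.5,0.06,2.0,0],[-0.26,-2.5,-1.0,3.6,0],[-0.26,-4.0,-3.0,3.6,0],[-0.26,-4.8,-5.4,3.6,0]]]'>/dev/null; python3 -m handwheel '[[[-0.26,0,0,0,0]]]'>/dev/null;python3 go.py " -122,-137,27"
```

```text
t 8.35 board mm [-7.8  3.2 26.5] turn units to board 0.0 F [-9.2 -0.7  8.3] grip 0.37
t 9.1 board mm [-120.4 -139.   117.3] turn units to board 0.04 F [0.5 0.4 0.1] grip 0.37
 -122,-137,27 -> [-0.06  0.08 -3.61]
```

```bash
python3 -m handwheel '[[[-0.26,-0.02,0.05,-1.9,0],[-0.26,-0.02,0.05,-3.61,0],[-0.26,0.0,0.05,-3.61,0],[-0.26,0.2,0.05,-3.61,0],[-0.26,0.4,0.05,-3.61,0]]]'>/dev/null; python3 go.py
python3 -m handwheel '[[[-0.26,0.3,-0.01,0,0],[-0.26,0.6,-0.03,0,0],[-0.26,0.9,-0.04,0,0],[-0.26,1.2,-0.05,0,0],[-0.26,1.6,-0.06,0,0]]]'>/dev/null; python3 go.py
python3 -m handwheel '[[[-0.26,0.4,-0.02,0,0],[-0.26,0.8,-0.03,0,0],[-0.26,1.1,-0.04,0,0],[-0.26,1.4,-0.05,0,0],[-0.26,1.7,-0.06,0,0]]]'>/dev/null; python3 go.py " -10,-137,27"
```

```text
t 9.72 board mm [-108.6 -134.    28. ] turn units to board -0.0 F [-2.2 -1.3 -0.9] grip 0.37
t 10.35 board mm [ -69.5 -134.    26.6] turn units to board 0.0 F [-3.2 -1.3  2.7] grip 0.37
t 10.97 board mm [ -27.9 -133.4   26.4] turn units to board 0.0 F [-5.   0.   4.4] grip 0.37
 -10,-137,27 -> [ 0.71 -0.17  0.03]
```

```bash
python3 -m handwheel '[[[-0.26,0.2,0,0,0],[-0.26,0.4,-0.01,0,0],[-0.26,0.6,-0.02,0,0],[-0.26,0.7,-0.02,0,0]]]'>/dev/null; python3 go.py
python3 -m handwheel '[[[-0.26,0.1,0,0,0],[-0.26,0.1,0,0,0]]]'>/dev/null; python3 go.py
python3 - <<'E'
from h import *
a=capture("top");cv2.imwrite("pics/top1.png",cv2.resize(a[140:260,180:390],None,fx=3.8,fy=3.8,interpolation=cv2.INTER_CUBIC)[:,:,::-1])
E
```

```text
t 11.47 board mm [  -9.7 -133.5   26.4] turn units to board 0.0 F [-3.3 -0.   2.8] grip 0.37
t 11.72 board mm [  -7.7 -133.4   26.4] turn units to board 0.0 F [-5.1  0.8  3.8] grip 0.37
```

View pics/top1.png

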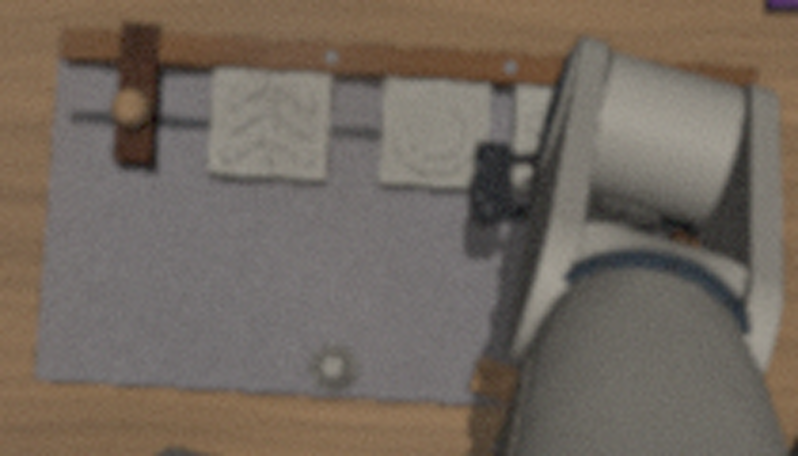

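The crop shows all three tiles flush at the batten: wide at (270,124), middle at (436,133), and narrow partly hidden at (535,120). The stop block is still at (137,95).

```bash
python3 -m handwheel '[[[-0.26,0.12,0,0,0],[-0.26,0.12,0,0,0]]]'>/dev/null; python3 go.py
python3 -m handwheel '[[[-0.26,-1.0,0.04,0,0],[-0.26,-1.5,0.06,2.0,0],[-1,-1.5,1,4.5,0],[-1,-1.0,3.0,4.5,0],[-1,0.0,5.4,4.5,0]]]'>/dev/null; python3 go.py "45,315,139"
```

```text
t 12.03 board mm [  -7.6 -133.3   26.2] turn units to board 0.0 F [-13.7  -0.8  11.7] grip 0.37
t 12.65 board mm [-8.500e+00  1.000e-01  1.409e+02] turn units to board 0.02 F [ 0.7 -0.3  0.3] grip 0.06
45,315,139 -> [ 2.62 12.5  -0.08]
```

```bash
python3 -m handwheel '[[[-1,2.62,12.5,0,0],[-1,2.62,12.5,0,0],[-1,2.62,12.5,0,0],[-1,2.62,12.5,0,0],[-1,2.62,12.5,0,0]]]'>/dev/null;python3 -m handwheel '[[[-1,0,0.3,0,0],[-1,0,0.3,0,0]]]'>/dev/null; python3 go.py "45,315,32"
python3 - <<'E'
from h import *
from scipy.spatial.transform import Rotation as R
a=cv2.imread("pics/top0.png")[:,:,::-1]
w=cv2.cvtColor(a,cv2.COLOR_RGB2HSV)
print(a[178,205:226].tolist())
o=np.array([.5715,-.0175]);yaw=np.radians(-2.2);ey=np.array([-np.sin(yaw),np.cos(yaw)]);ex=np.array([np.cos(yaw),np.sin(yaw)])
v=a.astype(int).sum(2)
for r in (176,179,181):
    m=np.where(v[r,200:235]<230)[0]+200
    print(r,[((plane("top",(c,r),.058)[0]-o)@ey).round(4) for c in(m.min()-.5,m.max()+.5)])
E
```

```text
t 13.53 board mm [ 41.5 315.2 138.7] turn units to board -0.01 F [ 0.  -1.1 -0.1] grip 0.01
45,315,32 -> [ 0.14 -0.01 -4.27]
[[120, 116, 118], [126, 122, 121], [123, 117, 117], [115, 111, 113], [99, 95, 92], [83, 70, 65], [74, 52, 43], [72, 51, 44], [66, 46, 32], [67, 48, 35], [75, 55, 43], [72, 50, 37], [81, 56, 45], [74, 48, 37], [64, 42, 30], [51, 42, 38], [80, 75, 78], [110, 107, 109], [115, 114, 115], [121, 117, 117], [117, 114, 115]]
176 [np.float64(0.2534), np.float64(0.2159)]
179 [np.float64(0.2527), np.float64(0.2183)]
181 [np.float64(0.2523), np.float64(0.2179)]
```

```bash
python3 -m handwheel '[[[-1,0.14,0,-2,0],[-1,0.14,0,-4.2,0],[-1,0.13,-0.3,-4.2,0],[-1,0.1,-0.9,-4.2,0],[-1,0.08,-1.5,-4.2,0]]]'>/dev/null; python3 go.py
python3 -m handwheel '[[[-1,-0.02,-0.4,0,0],[-1,-0.03,-0.8,0,0],[-1,-0.05,-1.2,0,0],[-1,-0.06,-1.6,0,0],[-1,-0.08,-2.0,0,0]]]'>/dev/null; python3 go.py
python3 -m handwheel '[[[-1,-0.02,-0.4,0,0],[-1,-0.03,-0.8,0,0],[-1,-0.05,-1.2,0,0],[-1,-0.06,-1.6,0,0],[-1,-0.08,-2.0,0,0]]]'>/dev/null; python3 go.py "45,107,32"
```

```text
t 14.15 board mm [ 46.6 276.3  36.8] turn units to board 0.01 F [ 0.5 -0.3  0.6] grip 0.0
t 14.78 board mm [ 44.9 226.8  34. ] turn units to board 0.0 F [1.8 2.9 2.5] grip 0.01
t 15.4 board mm [ 45.  177.5  34.1] turn units to board 0.0 F [2.4 7.2 1.6] grip 0.0
45,107,32 -> [-0.11 -2.82 -0.08]
```

```bash
python3 -m handwheel '[[[-1,-0.01,-0.3,0,0],[-1,-0.02,-0.6,0,0],[-1,-0.04,-0.9,0,0],[-1,-0.05,-1.2,0,0],[-1,-0.06,-1.5,0,0]]]'>/dev/null; python3 go.py
python3 -m handwheel '[[[-1,-0.01,-0.25,0,0],[-1,-0.02,-0.5,0,0],[-1,-0.03,-0.75,0,0]]]'>/dev/null; python3 go.py "45,107,32"
python3 - <<'E'
from h import *
a=capture("top");cv2.imwrite("pics/top2.png",cv2.resize(a[140:260,180:390],None,fx=3.8,fy=3.8,interpolation=cv2.INTER_CUBIC)[:,:,::-1])
E
```

```text
t 16.02 board mm [ 45.  140.7  34.1] turn units to board 0.0 F [2.8 9.9 1.1] grip 0.01
t 16.4 board mm [ 45.  121.9  34.1] turn units to board 0.0 F [ 3.1 10.8  1.6] grip 0.01
45,107,32 -> [-0.02 -0.6  -0.08]
```

View pics/top2.png

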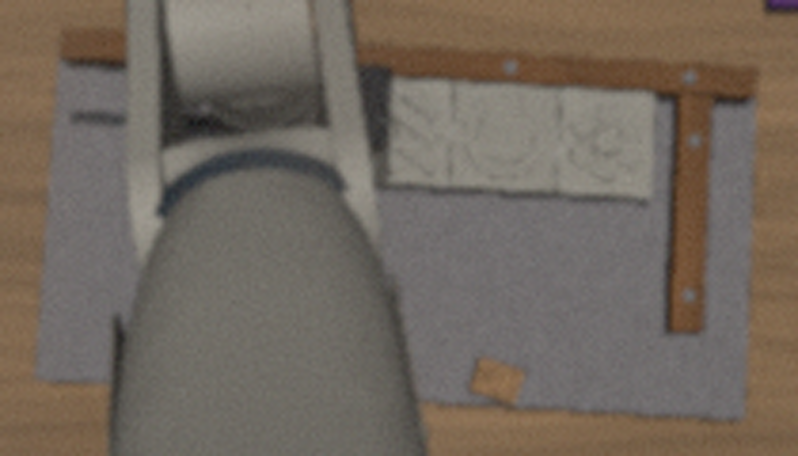

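The crop shows the three tiles closed up at columns 390–655, with about 15 crop px (roughly 13 mm) still open before the end stop at 672.

```bash
python3 -m handwheel '[[[-1,-0.01,-0.15,0,0],[-1,-0.02,-0.3,0,0],[-1,-0.02,-0.4,0,0]]]'>/dev/null; python3 go.py
python3 -m handwheel '[[[-1,0,-0.08,0,0],[-1,0,-0.08,0,0]]]'>/dev/null; python3 go.py
python3 -m handwheel '[[[-1,0,-0.08,0,0],[-1,0,-0.08,0,0]]]'>/dev/null; python3 go.py
python3 -m handwheel '[[[-1,0,-0.06,0,0],[-1,0,-0.06,0,0]]]'>/dev/null; python3 go.py
```

```text
t 16.82 board mm [ 45.  111.8  34.1] turn units to board 0.0 F [1.9 9.3 1.5] grip 0.01
t 17.07 board mm [ 45.  109.7  34.1] turn units to board 0.0 F [2.  8.  1.7] grip 0.0
t 17.32 board mm [ 45.  107.9  34.1] turn units to board 0.0 F [2.2 8.4 1.2] grip 0.0
t 17.57 board mm [ 45.  106.4  34.1] turn units to board 0.0 F [0.6 8.5 1.5] grip 0.0
```

```bash
python3 -m handwheel '[[[-1,0,-0.06,0,0],[-1,0,-0.06,0,0]]]'>/dev/null; python3 go.py
python3 -m handwheel '[[[-1,0,-0.06,0,0],[-1,0,-0.06,0,0]]]'>/dev/null; python3 go.py
python3 -m handwheel '[[[-1,0,-0.06,0,0],[-1,0,-0.06,0,0]]]'>/dev/null; python3 go.py
```

```text
t 17.82 board mm [ 45. 105.  34.] turn units to board 0.0 F [1.2 8.9 2.2] grip 0.0
t 18.07 board mm [ 45.  103.5  34.1] turn units to board 0.0 F [0.6 8.8 1.8] grip 0.0
t 18.32 board mm [ 45.  102.8  34.1] turn units to board 0.01 F [ 1.1 13.8  2.3] grip 0.01
```

```bash
python3 -m handwheel '[[[-1,0,-0.06,0,0],[-1,0,-0.06,0,0]]]'>/dev/null; python3 go.py
python3 -m handwheel '[[[-1,0,-0.06,0,0],[-1,0,-0.06,0,0]]]'>/dev/null; python3 go.py
```

```text
t 18.57 board mm [ 45.1 102.7  34.1] turn units to board 0.01 F [ 1.2 21.1  1.1] grip 0.0
t 18.82 board mm [ 45.1 102.5  34.2] turn units to board 0.01 F [ 0.8 28.4  1. ] grip 0.0
```

```bash
python3 -m handwheel '[[[-1,0.02,0.6,0,0],[-1,0.04,1.2,0,0],[-1,0.06,2,2.0,0],[-1,-1,4,4.5,0],[-1,-2,6,5,0]]]'>/dev/null; python3 -m handwheel '[[[-0.45,0,0,0,0],[-0.45,0,0,0,0]]]'>/dev/null; python3 go.py " -60,-173,140"
python3 - <<'E'
from h import *
a=capture("top");cv2.imwrite("pics/top3.png",cv2.resize(a[145:205,265:385],None,fx=6.6,fy=6.6,interpolation=cv2.INTER_CUBIC)[:,:,::-1])
w=capture("wrist");cv2.imwrite("pics/wrist3.png",w[:,:,::-1])
E
```

```text
t 19.7 board mm [ -4.9 234.6 153.3] turn units to board -0.01 F [-0.4  0.2 -0.4] grip 0.2
 -60,-173,140 -> [ -2.83 -16.21  -0.53]
```

View pics/top3.png

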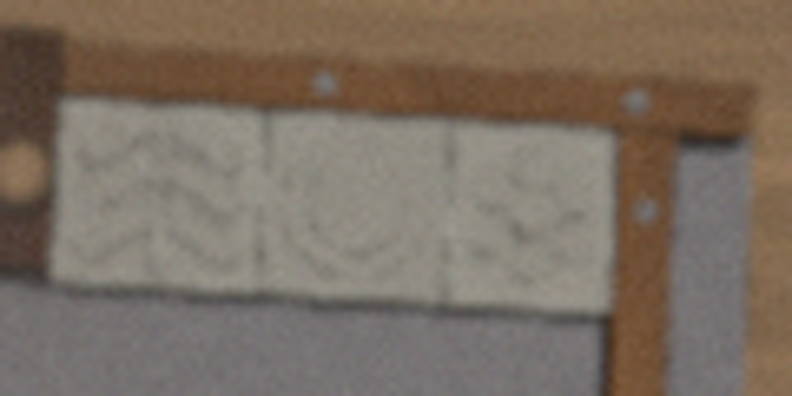

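The crop shows a closed row: block face at column 55, joints at 263 and 450, and the end stop at 612, with all tiles against the batten. I'll press each front once more to make sure, then the block again.

```bash
python3 -m handwheel '[[[-0.45,-2.83,-16.2,0,0],[-0.45,-2.83,-16.2,0,0],[-0.45,-2.83,-16.2,0,0],[-0.45,-2.83,-16.2,0,0],[-0.45,-2.83,-16.2,0,0]]]'>/dev/null;  python3 go.py " -60,-173,140"
```

```text
t 20.43 board mm [-47.5 -77.9 153.1] turn units to board 0.01 F [ 0.4  0.3 -0.1] grip 0.27
 -60,-173,140 -> [-0.65 -3.78 -0.52]
```

```bash
python3 -m handwheel '[[[-0.45,-0.2,-0.4,-2,0],[-0.45,-0.2,-0.4,-4.5,0],[-0.45,-0.2,-0.4,-5.0,0],[-0.45,0.2,-0.4,-5.0,0],[-0.45,0.7,-0.4,-5.0,0]]]'>/dev/null;  python3 go.py 
python3 -m handwheel '[[[-0.45,0.3,-0.01,0,0],[-0.45,0.5,-0.02,0,0],[-0.45,0.6,-0.02,0,0]]]'>/dev/null;  python3 go.py " -7,-88,27"
```

```text
t 21.05 board mm [-26.1 -84.3  30.8] turn units to board 0.0 F [ 0.3  0.3 -0. ] grip 0.27
t 21.43 board mm [-13.1 -83.9  29.3] turn units to board -0.0 F [-0.1  0.3 -0.6] grip 0.28
 -7,-88,27 -> [ 0.24 -0.17 -0.09]
```

```bash
python3 -m handwheel '[[[-0.45,0.1,0,0,0],[-0.45,0.2,0,0,0],[-0.45,0.25,0,0,0]]]'>/dev/null;  python3 go.py
python3 -m handwheel '[[[-0.45,0.08,0,0,0],[-0.45,0.08,0,0,0]]]'>/dev/null;  python3 go.py
```

```text
t 21.8 board mm [ -7.7 -83.8  28.7] turn units to board 0.0 F [-2.7  0.4  2.8] grip 0.27
t 22.05 board mm [ -7.7 -83.7  28.5] turn units to board 0.0 F [-7.6 -1.   6. ] grip 0.27
```

```bash
python3 -m handwheel '[[[-0.45,-0.8,0,0,0],[-0.45,-0.9,-1.5,0,0],[-0.45,-0.95,-3.4,0,0],[-0.45,-0.75,-3.45,0,0],[-0.45,-0.4,-3.45,0,0]]]'>/dev/null;  python3 go.py " -9,-171,28"
```

```text
t 22.68 board mm [ -12.  -170.1   28.7] turn units to board 0.01 F [ 0.1  0.2 -0.3] grip 0.27
 -9,-171,28 -> [ 0.12 -0.04 -0.03]
```

```bash
python3 -m handwheel '[[[-0.45,0.1,0,0,0],[-0.45,0.2,0,0,0]]]'>/dev/null;  python3 go.py
python3 -m handwheel '[[[-0.45,0.1,0,0,0],[-0.45,0.1,0,0,0]]]'>/dev/null;  python3 go.py
python3 -m handwheel '[[[-0.45,-0.8,0,0,0],[-0.45,-0.8,2,0,0],[-0.45,-0.75,4.3,0,0],[-0.45,-0.6,7.2,0,0],[-0.45,-0.3,7.2,0,0]]]'>/dev/null;  python3 go.py " -9,7,28"
```

```text
t 22.93 board mm [  -7.8 -169.    28.6] turn units to board -0.01 F [-6.8 -0.1  4.9] grip 0.27
t 23.18 board mm [  -7.7 -169.    28.5] turn units to board -0.01 F [-10.3  -0.8   9.5] grip 0.27
t 23.8 board mm [-19.6  13.3  28.9] turn units to board -0.03 F [0.  0.8 0.5] grip 0.28
 -9,7,28 -> [ 0.42 -0.27 -0.03]
```

```bash
python3 -m handwheel '[[[-0.45,0.2,-0.1,0,0],[-0.45,0.4,-0.1,0,0],[-0.45,0.45,-0.1,0,0]]]'>/dev/null;  python3 go.py
python3 -m handwheel '[[[-0.45,0.1,0,0,0],[-0.45,0.1,0,0,0]]]'>/dev/null;  python3 go.py
python3 -m handwheel '[[[-0.45,0.05,0,0,0],[-0.45,0.05,0,0,0]]]'>/dev/null;  python3 go.py
```

```text
t 24.18 board mm [-7.8  6.1 28.7] turn units to board 0.01 F [-3.7 -0.9  2.9] grip 0.28
t 24.43 board mm [-7.7  6.3 28.4] turn units to board 0.01 F [-8.3 -2.9  6.3] grip 0.27
t 24.68 board mm [-7.7  6.3 28.3] turn units to board 0.01 F [-12.1  -2.4  10. ] grip 0.27
```

```bash
python3 -m handwheel '[[[-1,-1.0,0.04,0,0],[-1,-1.2,0.06,2.3,0],[-1,-1,1.0,4.5,0],[-1,1,3.5,4.5,0],[-1,2.33,5.66,4.5,0]]]'>/dev/null; python3 -m handwheel '[[[-1,0,0.1,0,0],[-1,0,0.1,0,0]]]'>/dev/null;python3 go.py "45,150,34" "45,108,34"
```

```text
t 25.55 board mm [ 38.8 137.4 140.8] turn units to board 0.0 F [-1.2  0.1  0.3] grip 0.0
45,150,34 -> [ 0.27  0.5  -4.27]
45,108,34 -> [ 0.2  -1.18 -4.27]
```

```bash
python3 -m handwheel '[[[-1,0.27,0.4,-2,0],[-1,0.27,0.4,-4.2,0],[-1,0.27,0.1,-4.27,0],[-1,0.24,-0.4,-4.27,0],[-1,0.2,-0.9,-4.27,0]]]'>/dev/null;python3 go.py
python3 -m handwheel '[[[-1,0,-0.2,0,0],[-1,0,-0.35,0,0]]]'>/dev/null;python3 go.py
```

```text
t 26.18 board mm [ 46.7 114.4  37.1] turn units to board 0.01 F [-0.   0.9  0.6] grip 0.0
t 26.43 board mm [ 46.2 106.5  35.7] turn units to board 0.01 F [-0.1  0.3  0.9] grip 0.0
```

```bash
python3 -m handwheel '[[[-1,0,-0.1,0,0],[-1,0,-0.15,0,0]]]'>/dev/null;python3 go.py
python3 -m handwheel '[[[-1,0,-0.12,0,0],[-1,0,-0.12,0,0]]]'>/dev/null;python3 go.py
python3 -m handwheel '[[[-1,0,-0.1,0,0],[-1,0,-0.1,0,0]]]'>/dev/null;python3 go.py
```

```text
t 26.68 board mm [ 45.8 103.4  34.7] turn units to board 0.0 F [0.9 1.9 1.7] grip 0.0
t 26.93 board mm [ 45.9 102.8  34.8] turn units to board 0.01 F [-1.7 12.8  1.6] grip 0.01
t 27.18 board mm [ 46.  102.6  34.9] turn units to board 0.01 F [-1.6 25.1  1.3] grip 0.01
```

```bash
python3 -m handwheel '[[[-1,0.02,0.6,0,0],[-1,0.04,1.2,0,0],[-1,0.06,2,2.0,0],[-1,-1,4,4.5,0],[-1,-2,6.5,5,0]]]'>/dev/null; python3 -m handwheel '[[[-1,-1,4,0,0],[-1,-2,7,0,0],[-1,-2,7,0,0],[-1,-2,7,0,0]]]'>/dev/null; python3 go.py
python3 - <<'E'
from h import *
a=capture("top");cv2.imwrite("pics/top4.png",cv2.resize(a[140:260,180:390],None,fx=3.8,fy=3.8,interpolation=cv2.INTER_CUBIC)[:,:,::-1])
E
```

```text
t 28.3 board mm [-59.  414.2 151.4] turn units to board -0.03 F [ 0.4 -0.1 -0.5] grip 0.0
```

View pics/top4.png

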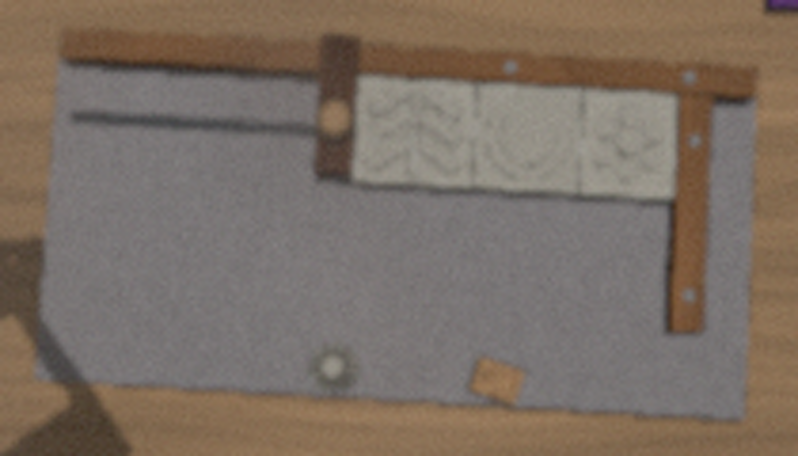

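The row is closed and square, from the block at column 355 through joints at 475 and 582 to the end stop at 677. The maquette at (333,367) and the cork block at (497,380) have not moved.

```bash
python3 -c "
from cell import *
print(close_job())"
```

```text
the job is handed in; nothing more can be done
None
```

The three tiles form one straight closed row: all sit flush against the rear batten and tight between the end stop and the stop block, the bystanders on the board have not moved, and the job was handed in at about 28 s.

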